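# Face the mill to its reader, then hold the dose slide on its mark and lock it

## Task

Turn the steel pepper mill, standing upright on its bamboo base, so that its orange stripe squarely faces the black tag reader, and let go of it. Then push the spring-loaded dose slide out by its crossbar until its red pointer is level with the white line on the green rider and, holding it there, squeeze the red cam lever fully closed against the slide's upright grip plate; never close the lever while the slide is off its mark. Finish still holding: keep lever and grip plate pinched together with the pointer on the line and do not let go, and leave the other things on the counter where they stand.

Things in the scene. Friction and masses are not known exactly. Their poses are not given: they have to be found in the camera images.
- mill_mid (a point): centre of the steel pepper mill, 110 mm tall, standing loose (about 0.35 kg) on the bamboo base: straight body 52 mm in diameter from 16 to 84 mm above its underside, 54 mm foot, domed cap up to 50 mm in diameter; take it high, near the top of the straight body, to keep the gripper clear of the cap. The point is on its axis, 55 mm above its underside. z up, x points from the axis to the orange stripe
- mill_tag (a point): middle of the orange stripe (14 mm wide) on the mill's side, 26 mm from the mill's axis, 55 mm above its underside; an orange bar on the cap points the same way
- mill_base: bamboo disc, 100 mm in diameter and 12 mm thick, fixed to the counter; origin at the centre of its underside. The mill stands at its centre
- reader: black tag reader, a fixed block 50 mm (its x) by 70 mm (its y) by 70 mm tall about 105 mm from the mill's axis; origin at the centre of its underside, z up. Its green window is on its -x side and looks along -x towards the mill, so the stripe faces it when the mill's x axis is parallel to the reader's x axis, pointing the same way
- reader_window (a point): middle of the reader's green window, 40 mm above the counter
- dose: grey dose-slide fixture, fixed: base plate 370 x 130 x 12 mm, a low sleeve (70 mm tall, 50 mm and more behind the origin) at its -x end, an amber hopper (112 mm tall, 72 mm in diameter, 196 mm ahead) at its +x end. Origin at counter level under the slide when home; x is the way the slide is pushed out, z up, y to the left of x
- leg (a joint): how far the slide is pushed out along the fixture's +x, m: 0 home to 0.125. A spring pulls it home with about 1.5 N at home, rising by 25 N/m; it returns at once if let go
- leg_grip (a point): the slide's steel grip, moves with it; axes as the fixture's, origin at counter level under the 52 mm wide carriage block (top 45 mm up). Upright grip plate: x -30 to 18, y -10 to -2, 45 to 100 mm up. Crossbar at its front end: x 18 to 26, y -58 to 58, 70 to 100 mm up. Open fingers straddling plate and lever push the slide out with their front edges on the crossbar's back face (x 18)
- pinch (a point): where to pinch the slide: 4 mm behind the origin of leg_grip, 83 mm above the counter, half-way between the outer faces (y -10 and +10 mm) of grip plate and closed lever: the pinch is 20 mm wide along y. Axes as the fixture's, moves with the slide
- pointer (a point): tip of the slide's red pointer at the -y end of the crossbar: 22 mm ahead of and 78 mm to the -y side of leg_grip's origin, 30 mm above the counter
- cam (a joint): angle of the red cam lever, rad: 0 closed (upright, beside the grip plate), up to 0.45 open (leaning to +y). It is stiff, about 0.16 N m, and stays where it is left
- cam_hinge (a point): the red cam lever's tab, 36 mm (x -24 to +12 mm) by 8 mm thick by 46 mm tall, on a hinge along x that lies 6 mm to the +y side of leg_grip's origin, 50 mm above the counter; origin on the hinge, z along the tab (it spans 4 to 50 mm along z). When open 0.4 rad its outer face's top stands about 30 mm to the +y side of the grip's origin
- cam_tip (a point): middle of the top edge of the red cam lever, 50 mm from its hinge
- rider: green rider block that carries the mark: 12 x 26 x 20 mm, fixed on the fixture's 12 mm thick aluminium strip beside the slide; origin at its underside under its white line, axes as the fixture's. The slide is on its mark when the pointer tip is level with the white line: the pointer's x in the rider's frame is 0
- salt_pig: blue stoneware salt pig, 110 mm in diameter, 112 mm tall, bystander; origin at its underside
- tamper: steel tamping disc with knob, 58 mm in diameter, 54 mm tall, bystander; origin at its underside
- pinch_bowl: white bowl, 80 mm wide, 35 mm tall, bystander; origin at its underside
- pepper_jar: amber jar, 70 mm in diameter, 110 mm tall, bystander; origin at its underside
- salt_shaker: glass shaker, 44 mm in diameter, 85 mm tall, bystander; origin at its underside
- scoop: spoon, 160 mm long, lying, bystander
There are look-alikes about, which are no part of the job. Leave any blue look-alike of the mill_base alone. What is shaped like the part that bears mill_mid but purple is not meant.

How it is judged:
On the way, in this order (a step that is already met when the one before it is completed fails the run):
1. the mill stands on its base with the orange stripe facing the reader, let go (angle between the x axis of mill_mid and the x axis of reader, either way round below 0.21 rad and horizontal distance between mill_tag and reader_window below 0.066 m and horizontal distance between mill_mid and mill_base below 0.015 m and angle between mill_mid's own z axis and vertical below 0.1 rad and height (world z) of mill_mid below 0.075 m and contact force between the fingers and mill below 0.3 N), for 0.2 s.
2. the slide is held on its mark with the cam lever still open (x of pointer in the frame of rider between -0.005 and 0.005 m and value of joint cam above 0.15 rad), for 0.1 s.
3. the cam lever is closed with the slide on its mark (x of pointer in the frame of rider between -0.005 and 0.005 m and value of joint cam below 0.06 rad), for 0.2 s.
At the end, for the whole second after the job is handed in: Mill untouched and upright (0.1 rad) within 15 mm of the base middle, stripe facing the reader within 0.21 rad; pointer within 5 mm of the line; lever closed within 0.06 rad; fingers still press lever and grip plate with over 3 N each (all of step 3 and angle between the x axis of mill_mid and the x axis of reader, either way round below 0.21 rad and horizontal distance between mill_tag and reader_window below 0.066 m and horizontal distance between mill_mid and mill_base below 0.015 m and angle between mill_mid's own z axis and vertical below 0.1 rad and height (world z) of mill_mid below 0.075 m and contact force between the fingers and cam above 3 N and contact force between the fingers and leg_c2 above 3 N and contact force between the arm and mill below 0.3 N); the arm keeps its last pose, push and grip.
It fails at once if the cam lever is closed (under 0.12 rad) while the slide is more than 8 mm off its mark (value of joint cam below 0.12 rad and not (x of pointer in the frame of rider between -0.008 and 0.008 m)).
It fails at once if a bystander is moved by more than 30 mm (distance of any of salt_pig, tamper, pinch_bowl, pepper_jar, salt_shaker, scoop from where it was at the start of the episode above 0.03 m).
It also fails if it takes over 51 s, if anything falls off the work surface, if the arm or the gripper's body presses on something with over 40 N, if the wrist force passes 120 N, or if a joint passes its speed limit or range.

## Robot

A 6-joint arm with a two-finger parallel gripper is mounted at the origin on the work surface. World frame = base frame: x ahead of the robot, y to its left, z up, the work surface at z = 0. Lengths are in m, angles in rad, forces in N, time in s.
With the tool pointing down it reaches from about 0.25 to 0.775 m from the base axis. Payload 4 kg.
Tool frame: the origin (TCP) lies midway between the tips of the shut fingers; the grasp point (between the pads) lies behind it (ctrl.grip_point_offset is the z of the grasp point in the tool frame, in m); z points along the fingers, y is the line along which they close (so a half turn about z gives the same grasp; the last joint's range is limited). The gripper opens to 94 mm and grips with 3 to 60 N. Pads are 16 mm wide; open, the fingers measure 119 mm over their backs; the gripper's body (75 mm by 177 mm) begins 78 mm behind the grasp point.
Start: joints at [1.198, 0.087, 1.371, -0, 1.684, -0.103], TCP at [0.147, 0.53, 0.206] pointing down, gripper open.
Joint ranges: [-3.1, 3.1], [-0.76, 2.03], [0.27, 2.55], [-1.08, 4.22], [0.17, 2.65], [-2.57, 2.57]. Speed limits (rad/s): [2.79, 2.79, 3.14, 3.14, 3.14, 3.14].

## Interface

Orientations are given as a rotation vector (axis times angle).
In Python, from plant import ctrl gives the robot as it stands.
- The arm moves only by the tool move_arm, never from a script. Its argument "steps" is a list of rows, each a list of 7 numbers: the shift along the world's x, y, z in units of 0.2 m (1.0 is 0.2 m), then the turn, a rotation vector about the world's x, y, z in units of pi rad (1.0 is pi rad), then the closure, from -1 (fully open) to 1 (shut), so that 0 is half open. In form: [[tx, ty, tz, rx, ry, rz, gripper], ...]. A call has exactly 5 rows; each row is the pose to reach, as a shift and turn from the pose commanded when the call began, turning the shorter way round; what a row does not reach only later rows make up. A row lasts 1/8 s, in which the tool goes at most 62.5 mm and 10.7 degrees, less where a joint would pass 70% of its speed; a pose out of reach is approached as far as the arm can. A call with a number of a shift or a turn outside -1 to 1 is refused whole. A call with a gripper value outside its range is refused whole. The fingers move at their own pace and stop on an object; the grip force is fixed at half the most. Time passes only in rows, so rows that repeat a pose let the fingers close, or fill a call up. It gives the time, the measured TCP pose, the force, the opening and the grip force at its end, in the units of the state.
- ctrl.get_state(): the state, without advancing time (a new reading comes with each control period).
- ctrl.get_image(name): name is "side" or "top"; returns (picture, depth): 420x560x3 uint8, red, green, blue; 420x560 float32, m along the optical axis (not along the pixel's ray), 0 where there is no reading.
- ctrl.get_calibration(name): a dict with "fovy" (degrees; the focal length in pixels is half the picture's height over the tangent of half this angle, whatever the lens; pixels are square), "cx", "cy" (the principal point, pixels), "R" (3x3) and "t" (3): a world point X has camera coordinates R X + t. Camera axes: x right, y down, z forward; pixel columns grow to the right and rows downward; lengths in m; the calibration is good to about 2 mm. A picture is of the moment at which its call begins. get_calibration takes no time and is no camera call.
- ctrl.finish_job(): hands the job in; it is judged then, once.
The state is a dict: "time": time; "joint_positions": joint angles; "dq": joint speeds; "joint_efforts": joint torques, N m; "position": TCP position; "ee_rot": TCP orientation; "wrist_force": force on the tool from outside, world axes, zero at the start; "torque": the same for the moment, N m; "gripper_width": opening from 0.0 (shut) to 1.0 (fully open); "gripper_force": force on a finger pad.
Only numpy, scipy, OpenCV 4.12 (cv2) and the standard library are available. Lean on these libraries where they do the work, as an engineer would, in place of code of your own. Each camera call takes 0.05 s, during which the arm holds its last target. There are 200 camera calls.

## Working session

There is one attempt and no reset: what is moved stays moved. The work goes in short steps, Python scripts to look and compute and a tool call to move; the robot and the scene stay as the last step left them, time stands still between calls to the robot, and variables do not carry over. Pictures are saved under pics/ and viewed, at most 10 in all, crops included, and the job is handed in when it is done.

Besides the shell and the picture viewer there is one more tool, called after ">>>" as name(argument=value, ...), one argument or row to a line, values as JSON. move_arm: Moves the arm, as the interface text tells. Its arguments: {"type":"object","properties":{"steps":{"type":"array"}},"required":["steps"]}

```bash
mkdir -p pics
cat > h.py <<'E'
import numpy as np, cv2
from plant import ctrl
def snap(n,tag):
    im,d=ctrl.get_image(n); np.savez(f'{tag}.npz',im=im,d=d)
    cv2.imwrite(f'pics/{tag}.png',im[:,:,::-1]); return im,d
def world(n,u,v,d):
    c=ctrl.get_calibration(n); f=210/np.tan(np.radians(c['fovy'])/2)
    p=np.array([(u-c['cx'])/f*d,(v-c['cy'])/f*d,d]); return np.array(c['R']).T@(p-np.array(c['t']))
def atz(n,u,v,z):
    a=world(n,u,v,0.);b=world(n,u,v,1.); return a+(b-a)*(z-a[2])/(b[2]-a[2])
E
python3 - <<'E'
from h import *
for n in('top','side'): snap(n,n+'0'); print(n,ctrl.get_calibration(n))
s=ctrl.get_state(); print(s, ctrl.grip_point_offset)
E
```

```text
top {'fovy': 43.74925903100564, 'cx': 276.45279661056634, 'cy': 218.85123006274887, 'R': array([[ 0.00401312, -0.99996376,  0.00750788],
       [-0.99094839, -0.00498417, -0.13415081],
       [ 0.13418337, -0.00690155, -0.99093249]]), 't': array([-0.01584324,  0.55889975,  1.55490555])}
side {'fovy': 43.046668787154154, 'cx': 280.6173727505146, 'cy': 215.3084610345037, 'R': array([[-0.97696161, -0.21340962, -0.00153157],
       [-0.13714126,  0.6332812 , -0.76167394],
       [ 0.16351846, -0.74391616, -0.64795868]]), 't': array([0.52938981, 0.15722083, 1.7290286 ])}
{'time': 0.1, 'joint_positions': array([ 1.19793128e+00,  8.78771573e-02,  1.37206538e+00, -1.50331802e-05,
        1.68359130e+00, -1.03084410e-01]), 'dq': array([-7.27069540e-04, -1.67358252e-03, -3.90295665e-03,  2.54180110e-06,
       -5.26554844e-04,  2.44135238e-04]), 'joint_efforts': array([ 1.42990488e-03, -3.41251838e+01, -3.03301370e+01,  7.18897604e-02,
        3.04718118e-02, -8.77025855e-05]), 'position': array([0.14641144, 0.52965631, 0.20444251]), 'ee_rot': array([-4.22429331e-01, -3.11261389e+00,  2.96838838e-03]), 'wrist_force': array([-0.45621691, -0.06139494, -0.52116586]), 'torque': array([ 0.01955526, -0.02733403,  0.02392016]), 'gripper_force': 0.0, 'gripper_width': 1.0010789647199394} -0.0188
```

View pics/top0.png

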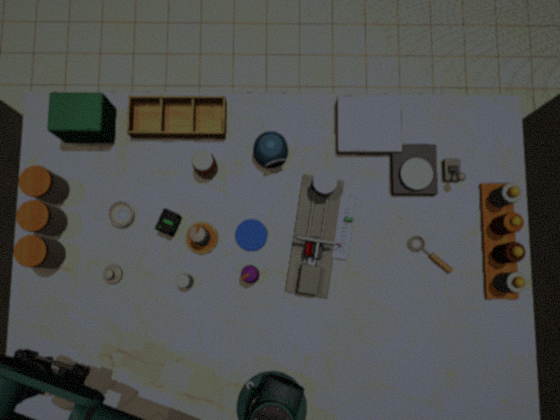

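View pics/side0.png

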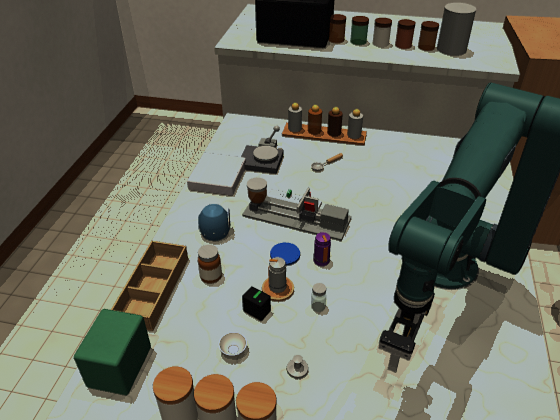

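The top view shows the mill at about (200,236) and the reader at (168,222). The dose fixture is around (313,240), with its hopper up at (325,183), and the rider is near (348,220). I'll enlarge these areas.

Run:
```python
from h import *
t=np.load('top0.npz')['im'][:,:,::-1]; s=np.load('side0.npz')['im'][:,:,::-1]
def cr(im,u0,v0,w,h,k,g): 
    c=cv2.resize(im[v0:v0+h,u0:u0+w],None,fx=k,fy=k,interpolation=cv2.INTER_CUBIC); return np.clip(c.astype(float)*g,0,255).astype(np.uint8)
a=cr(t,145,195,80,60,5,2.); b=cr(t,280,170,80,120,5,2.)   # 400x300, 400x600
c=cr(s,235,245,80,60,5,1.3)
cv2.imwrite('pics/c1.png',np.hstack([np.vstack([a,c]),b]))
```

```text
(no output)
```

View pics/c1.png

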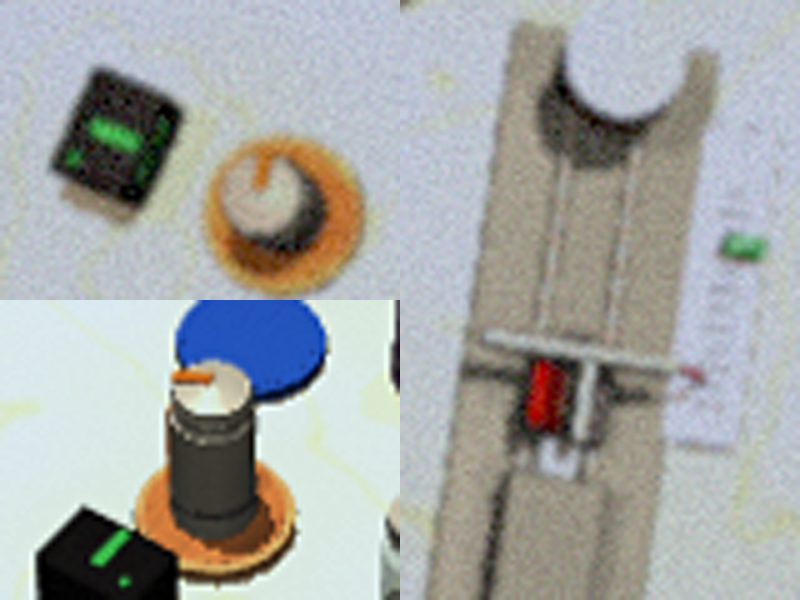

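The crops show the reader's top corners at crop (98,65), (185,103), (140,210) and (50,170), and the base disc centre at (285,213). The cap bar runs from (258,187) to (266,153). On the dose, the pointer tip is near (705,378), the rider is at (745,247), and the crossbar runs from (487,336) to (700,370). The red lever is open, to the left of the plate.

Run:
```python
from h import *
A=lambda x,y,z: atz('top',145-.4+x/5,195-.4+y/5,z)[:2]
B=lambda x,y,z: atz('top',280-.4+(x-400)/5,170-.4+y/5,z)[:2]
d=np.load('top0.npz')['d']; D=lambda u,v: world('top',u,v,np.median(d[v-1:v+2,u-1:u+2])).round(4)
R=np.array([A(*p,.07) for p in((98,65),(185,103),(140,210),(50,170))]); print('reader',R.round(3),R.mean(0), np.linalg.norm(np.diff(R,axis=0),axis=1))
print('base',A(285,213,.012),'bar',A(258,187,.122),A(266,153,.122),'cap',A(258,195,.11))
print('reader long edge ang',np.degrees(np.arctan2(*(R[1]-R[2])[::-1])),np.degrees(np.arctan2(*(R[0]-R[3])[::-1])),'short',np.degrees(np.arctan2(*(R[0]-R[1])[::-1])))
for n,p in dict(L0=(510,25,.012),L1=(437,560,.012),R0=(718,50,.012),R1=(668,425,.012),cb0=(487,336,.1),cb1=(685,368,.1),ptr=(705,378,.03),rider=(745,247,.032),pl0=(588,365,.1),pl1=(580,445,.1),hop=(625,62,.112)).items(): print(n,B(*p).round(4))
for n,uv in dict(captop=(197,234),reader=(168,222),rider=(348,219),plate=(317,250),lever=(309,248),hop=(325,183),bar=(306,239),plate12=(296,280),pig=(270,149)).items(): print(n,D(*uv))
# base disc by colour
im=np.load('top0.npz')['im'].astype(int); p3=im[210:260,180:225]; m=(p3[...,0]-p3[...,2]>35); v,u=np.nonzero(m); print(u.min()+180,u.max()+180,v.min()+210,v.max()+210)
h=im[205:235,340:356]; print(h[10:19,4:14].tolist())
s=np.load('side0.npz')['im']; c=np.hstack([cv2.resize(np.load('top0.npz')['im'][190:260,325:365],None,fx=8,fy=8,interpolation=cv2.INTER_CUBIC).astype(float)*2,cv2.resize(s[170:240,260:310],None,fx=8,fy=8,interpolation=cv2.INTER_CUBIC)*1.2]); cv2.imwrite('pics/c2.png',np.clip(c,0,255).astype(np.uint8)[:,:,::-1])
```

```text
reader [[0.587 0.322]
 [0.564 0.27 ]
 [0.5   0.295]
 [0.524 0.349]] [0.54362021 0.30881423] [0.0572189  0.06883968 0.05903381]
base [0.50432566 0.21656269] bar [0.50832576 0.21737501] [0.52800194 0.21326451] cap [0.50498419 0.21902548]
reader long edge ang -21.142753370149602 -22.650462853487884 short 66.6719663802804
L0 [ 0.7027 -0.0917]
L1 [ 0.3698 -0.0464]
R0 [ 0.6874 -0.2219]
R1 [ 0.4526 -0.1881]
cb0 [ 0.4981 -0.0729]
cb1 [ 0.4799 -0.1881]
ptr [ 0.4801 -0.2088]
rider [ 0.5604 -0.2341]
pl0 [ 0.4814 -0.1317]
pl1 [ 0.4349 -0.1267]
hop [ 0.6586 -0.1535]
captop [0.5025 0.2148 0.1227]
reader [0.5432 0.3091 0.0725]
rider [ 0.5602 -0.232   0.0333]
plate [ 0.4599 -0.1309  0.1002]
lever [ 0.4661 -0.1082  0.0933]
hop [ 0.6556 -0.1546  0.1121]
bar [ 0.4921 -0.0993  0.0966]
plate12 [ 0.3747 -0.0738  0.0128]
pig [0.7586 0.0071 0.1064]
186 217 223 253
[[[94, 95, 108], [83, 87, 98], [89, 93, 101], [93, 96, 104], [88, 92, 104], [93, 96, 106], [95, 98, 108], [92, 98, 104], [96, 98, 107], [94, 98, 103]], [[91, 94, 102], [73, 81, 85], [71, 78, 78], [76, 87, 86], [78, 88, 91], [87, 95, 98], [90, 100,
[... 346 characters left out ...]
57], [40, 66, 43], [49, 82, 56], [57, 87, 66], [54, 83, 61], [52, 79, 60], [51, 85, 57], [41, 76, 50], [52, 82, 62], [72, 86, 81]], [[51, 56, 48], [43, 62, 43], [42, 66, 46], [42, 69, 42], [31, 63, 36], [32, 61, 39], [27, 64, 34], [37, 72, 47], [63, 84, 66], [77, 88, 80]], [[71, 71, 67], [59, 65, 56], [55, 60, 51], [45, 51, 40], [42, 49, 36], [40, 51, 32], [31, 56, 31], [49, 65, 48], [63, 85, 67], [84, 89, 84]], [[80, 79, 86], [80, 77, 81], [75, 74, 76], [72, 66, 68], [66, 64, 64], [67, 68, 68], [61, 67, 63], [69, 74, 69], [81, 85, 79], [91, 93, 88]], [[88, 91, 100], [87, 84, 93], [87, 89, 93], [83, 81, 88], [87, 84, 90], [91, 89, 95], [86, 87, 93], [90, 89, 96], [94, 95, 97], [91, 93, 95]]]
```

View pics/c2.png

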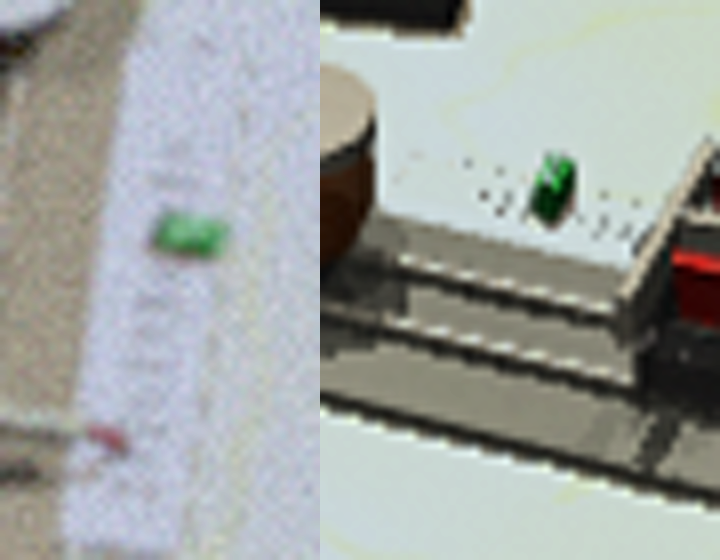

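The right panel shows the rider at roughly crop (190,237), with its line taken as its centre, and the pointer at (122,440).

- **Fixture:** its x axis is at about -8.1°, and the slide needs about 83 mm of travel.
- **Mill:** at about (0.504, 0.2165), with the stripe at about -12°. It needs to face about 67.5°, so I turn it about +79°.

Next I move over the mill.

>>> move_arm(
  steps=[
    [0.89,-0.785,0,0,0,-0.29,-1],
    [0.89,-0.785,0,0,0,-0.29,-1],
    [0.89,-0.785,0,0,0,-0.29,-1],
    [0.89,-0.785,0,0,0,-0.29,-1],
    [0.89,-0.785,0,0,0,-0.29,-1],
  ],
)

```text
time: 0.72
position: [0.3268, 0.3705, 0.2049]
ee_rot: [1.763, 2.599, -0.002]
wrist_force: [-0.1, 0.7, 0.1]
gripper_width: 1.002
gripper_force: 0.0
```

>>> move_arm(
  steps=[
    [0.89,-0.785,0,0,0,-0.29,-1],
    [0.89,-0.785,0,0,0,-0.29,-1],
    [0.89,-0.785,0,0,0,-0.29,-1],
    [0.89,-0.785,0,0,0,-0.29,-1],
    [0.89,-0.785,0,0,0,-0.29,-1],
  ],
)

```text
time: 1.35
position: [0.5045, 0.2131, 0.2041]
ee_rot: [2.727, 1.559, -0.003]
wrist_force: [-0.9, -0.1, -0.5]
gripper_width: 0.998
gripper_force: 0.0
```

Run:
```python
from h import *
s=ctrl.get_state(); print(s['time'],s['position'],s['ee_rot'],s['joint_positions'].round(3))
im,d=snap('side','side1')
c=cv2.resize(im[150:350,200:400],None,fx=3,fy=3,interpolation=cv2.INTER_CUBIC); cv2.imwrite('pics/s1.png',c[:,:,::-1])
```

```text
1.35 [0.50450729 0.21314069 0.2040962 ] [ 2.72686468  1.55920357 -0.00346875] [ 2.970e-01  8.400e-02  1.377e+00 -1.000e-03  1.683e+00  8.290e-01]
```

View pics/s1.png

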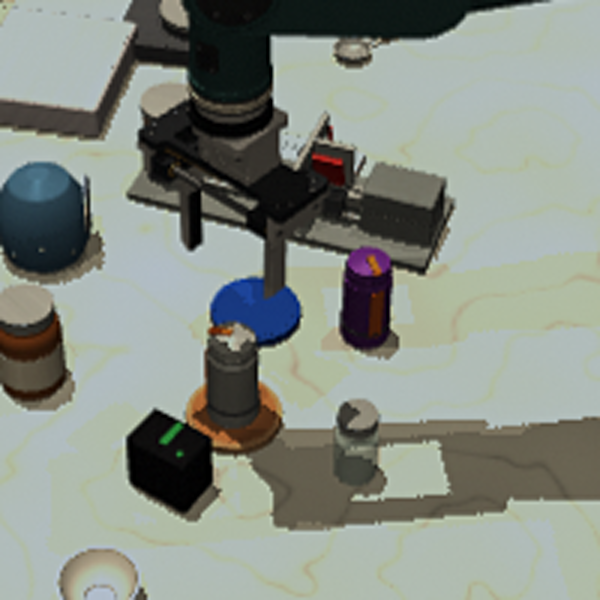

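The open fingers are now above the mill, which is at crop (232,370) with its orange bar at (220,330). The fingers point along about -30°. I lower and grip.

>>> move_arm(
  steps=[
    [0,0,-0.3,0,0,0,-1],
    [0,0,-0.5,0,0,0,-1],
    [0,0,-0.68,0,0,0,-1],
    [0,0,-0.68,0,0,0,-1],
    [0,0,-0.68,0,0,0,-1],
  ],
)

```text
time: 2.02
position: [0.5033, 0.2166, 0.071]
ee_rot: [2.717, 1.576, 0.003]
wrist_force: [0.1, -0.0, 0.7]
gripper_width: 1.001
gripper_force: 0.0
```

>>> move_arm(
  steps=[
    [0,0,0,0,0,0,0],
    [0,0,0,0,0,0,0.2],
    [0,0,0,0,0,0,0.5],
    [0,0,0,0,0,0,0.5],
    [0,0,0,0,0,0,0.5],
  ],
)

```text
time: 2.65
position: [0.5028, 0.216, 0.0696]
ee_rot: [2.718, 1.574, 0.001]
wrist_force: [0.0, -0.3, 0.6]
gripper_width: 0.55
gripper_force: 30.0
```

>>> move_arm(
  steps=[
    [0,0,0,0,0,0.05,0.5],
    [0,0,0,0,0,0.1,0.5],
    [0,0,0,0,0,0.15,0.5],
    [0,0,0,0,0,0.2,0.5],
    [0,0,0,0,0,0.22,0.5],
  ],
)

```text
time: 3.28
position: [0.5016, 0.2167, 0.0696]
ee_rot: [-2.02, -2.403, 0.001]
wrist_force: [-1.7, 1.5, 2.2]
gripper_width: 0.552
gripper_force: 30.0
```

>>> move_arm(
  steps=[
    [0,0,0,0,0,0.05,0.5],
    [0,0,0,0,0,0.1,0.5],
    [0,0,0,0,0,0.15,0.5],
    [0,0,0,0,0,0.2,0.5],
    [0,0,0,0,0,0.22,0.5],
  ],
)

```text
time: 3.9
position: [0.5016, 0.2159, 0.0696]
ee_rot: [-1.087, -2.945, 0.002]
wrist_force: [-2.2, 0.0, 2.5]
gripper_width: 0.55
gripper_force: 30.0
```

>>> move_arm(
  steps=[
    [0,0,0,0,0,0,0.5],
    [0,0,0,0,0,0,-0.4],
    [0,0,0,0,0,0,-1],
    [0,0,0,0,0,0,-1],
    [0,0,0,0,0,0,-1],
  ],
)

```text
time: 4.53
position: [0.5027, 0.2161, 0.0694]
ee_rot: [1.092, 2.946, 0.0]
wrist_force: [0.9, -0.1, -0.1]
gripper_width: 0.939
gripper_force: 0.0
```

>>> move_arm(
  steps=[
    [0,0,0,0,0,0,-1],
    [0,0,0.2,0,0,0,-1],
    [0,0,0.4,0,0,0,-1],
    [0,0,0.6,0,0,0,-1],
    [0,0,0.7,0,0,0,-1],
  ],
)

```text
time: 5.15
position: [0.5036, 0.2164, 0.2127]
ee_rot: [1.09, 2.942, 0.005]
wrist_force: [0.9, -0.1, 0.2]
gripper_width: 1.001
gripper_force: 0.0
```

>>> move_arm(
  steps=[
    [0,-0.3,0,0,0,-0.05,-1],
    [0,-0.6,0,0,0,-0.1,-1],
    [0,-0.9,0,0,0,-0.15,-1],
    [0,-1,0,0,0,-0.2,-1],
    [0,-1,0,0,0,-0.2,-1],
  ],
)

```text
time: 5.78
position: [0.5026, 0.0149, 0.2096]
ee_rot: [1.95, 2.463, 0.001]
wrist_force: [-0.2, 0.9, 0.1]
gripper_width: 0.998
gripper_force: 0.0
```

Run:
```python
from h import *
s=ctrl.get_state(); print(s['time'],s['position'],s['ee_rot'],s['joint_positions'].round(3))
a,_=snap('top','top2'); b,_=snap('side','side2')
a=a[195:255,145:225]*2.; b=b[245:305,235:315]*1.3
c=np.vstack([cv2.resize(x,None,fx=5,fy=5,interpolation=cv2.INTER_CUBIC) for x in(a,b)])
cv2.imwrite('pics/c3.png',np.clip(c,0,255).astype(np.uint8)[:,:,::-1])
```

```text
5.775 [0.50262443 0.01488643 0.2095836 ] [1.94974902e+00 2.46311901e+00 5.53239212e-04] [-0.083 -0.019  1.472  0.     1.688 -0.315]
```

View pics/c3.png

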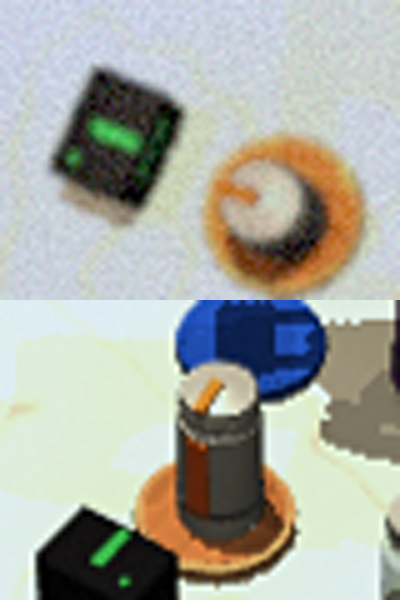

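The stripe now appears on the reader side, with the bar in the top crop from (257,198) to (220,186). I'll quantify its angle against the reader edges in both views.

Run:
```python
from h import *
def ang(p,q): d=(q-p)[:2]; return np.degrees(np.arctan2(d[1],d[0])).round(1), (np.linalg.norm(d)*1e3).round(1)
T=lambda x,y,z: atz('top',144.6+x/5,194.6+y/5,z); S=lambda x,y,z: atz('side',234.6+x/5,244.6+(y-300)/5,z)
print('top bar',ang(T(257,198,.122),T(220,186,.122)),'side bar',ang(S(217,382,.122),S(200,411,.118)))
print('reader stripe top',ang(T(140,142,.071),T(92,126,.071)),'side',ang(S(125,533,.071),S(96,563,.071)))
print('reader side edges x-dir',ang(S(85,507,.07),S(38,553,.07)),'y',ang(S(85,507,.07),S(180,547,.07)))
for n,box,z in(('top',(205,255,180,225),.121),('side',(300-50,290,265,292),.121)):
    im=np.load(n+'2.npz')['im'].astype(np.float32); 
    g=cv2.cvtColor(np.clip(im*(2 if n=='top' else 1),0,255).astype(np.uint8),cv2.COLOR_RGB2HSV)
    if n=='side':
        m=(g[...,0]<18)&(g[...,1]>140)&(g[...,2]>120); k=np.zeros_like(m); k[255:285,268:286]=1; v,u=np.nonzero(m&k)
        P=np.array([S(0,0,0)*0+atz('side',a,b,.121) for a,b in zip(u,v)]); w=P[:,:2]-P[:,:2].mean(0); e=np.linalg.svd(w)[2][0]; print(n,len(u),np.degrees(np.arctan2(e[1],e[0])),P.mean(0))
# stripe on side: world centre, using depth
d=np.load('side2.npz')['d']; im=np.load('side2.npz')['im']
m=np.zeros(d.shape,bool); m[274:290,268:282]=1; r=im.astype(int); m&=(r[...,0]-r[...,2]>40)&(r[...,0]<170); v,u=np.nonzero(m); P=np.array([world('side',a,b,d[b,a]) for a,b in zip(u,v)]); print('stripe',P.mean(0),len(u))
print('cap centre top',T(260,200,.115), 'reader c',T(118,137,.07))
```

```text
top bar (np.float64(72.3), np.float64(22.4)) side bar (np.float64(75.8), np.float64(22.1))
reader stripe top (np.float64(71.8), np.float64(30.3)) side (np.float64(67.3), np.float64(27.8))
reader side edges x-dir (np.float64(66.4), np.float64(43.7)) y (np.float64(163.5), np.float64(64.2))
side 28 85.62914975776287 [0.50772138 0.26761901 0.121     ]
stripe [0.51571341 0.2355225  0.04712776] 87
cap centre top [0.50156385 0.21706843 0.115     ] reader c [0.54351994 0.30897523 0.07      ]
```

By three measures the stripe is at about 72–75°, against the reader at about 68°, so it is well within tolerance. Now I move over the dose slide: the origin is at about (0.466,-0.126), and the finger line should be at 82°.

>>> move_arm(
  steps=[
    [-0.225,-0.705,0,0,0,0.24,-0.62],
    [-0.225,-0.705,0,0,0,0.24,-0.62],
    [-0.225,-0.705,0,0,0,0.24,-0.62],
    [-0.225,-0.705,0,0,0,0.24,-0.62],
    [-0.225,-0.705,0,0,0,0.24,-0.62],
  ],
)

```text
time: 6.5
position: [0.4579, -0.124, 0.2095]
ee_rot: [0.896, 3.011, 0.001]
wrist_force: [0.2, -0.2, 0.4]
gripper_width: 0.811
gripper_force: 0.0
```

>>> move_arm(
  steps=[
    [0,0,0,0,0,0.142,-0.62],
    [0,0,0,0,0,0.142,-0.62],
    [0,0,0,0,0,0.142,-0.62],
    [0,0,-0.1,0,0,0.142,-0.62],
    [0,0,-0.2,0,0,0.142,-0.62],
  ],
)

```text
time: 7.12
position: [0.4584, -0.1234, 0.1694]
ee_rot: [0.209, 3.134, 0.0]
wrist_force: [0.3, 0.5, 0.6]
gripper_width: 0.809
gripper_force: 0.0
```

Run:
```python
from h import *
s=ctrl.get_state(); print(s['time'],s['position'],s['ee_rot'],s['joint_positions'].round(3)); r=s['ee_rot']; print('yaw',2*np.degrees(np.arctan2(r[1],r[0]))-90)
b,_=snap('side','side3'); b=b[150:250,230:360]*1.4
cv2.imwrite('pics/s3.png',np.clip(cv2.resize(b,None,fx=6,fy=6,interpolation=cv2.INTER_CUBIC),0,255).astype(np.uint8)[:,:,::-1])
```

```text
7.125 [ 0.45837602 -0.12336134  0.16935291] [2.08831262e-01 3.13352764e+00 3.59514136e-04] [-3.830e-01 -7.300e-02  1.603e+00  1.000e-03  1.610e+00 -1.821e+00]
yaw 82.37442001316413
```

View pics/s3.png

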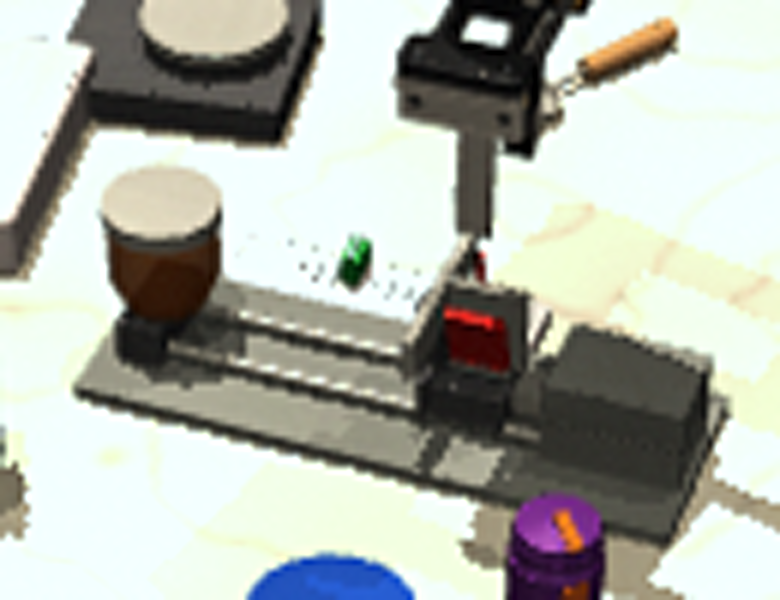

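The finger is behind the crossbar (crop (475,230)), ready to straddle the plate and lever. I lower to pinch height.

>>> move_arm(
  steps=[
    [0,-0.01,-0.15,0,0,0,-0.62],
    [0,-0.01,-0.3,0,0,0,-0.62],
    [0,-0.01,-0.45,0,0,0,-0.62],
    [0,-0.01,-0.525,0,0,0,-0.62],
    [0,-0.01,-0.525,0,0,0,-0.62],
  ],
)

```text
time: 7.8
position: [0.4573, -0.126, 0.0639]
ee_rot: [-0.214, -3.132, -0.001]
wrist_force: [-0.1, -0.0, -0.0]
gripper_width: 0.81
gripper_force: 0.0
```

>>> move_arm(
  steps=[
    [0.09,-0.013,0,0,0,0,-0.62],
    [0.18,-0.026,0,0,0,0,-0.62],
    [0.27,-0.038,0,0,0,0,-0.62],
    [0.36,-0.051,0,0,0,0,-0.62],
    [0.42,-0.06,0,0,0,0,-0.62],
  ],
)

```text
time: 8.43
position: [0.542, -0.1393, 0.0658]
ee_rot: [-0.216, -3.134, 0.002]
wrist_force: [-3.3, 0.1, 2.0]
gripper_width: 0.813
gripper_force: 2.1
```

Run:
```python
from h import *
s=ctrl.get_state(); print(s['time'],s['position'],s['wrist_force'])
a,_=snap('top','top4'); b,_=snap('side','side4'); a=a[195:265,310:360]*2.; b=b[160:230,240:290]*1.3
cv2.imwrite('pics/s4.png',np.clip(cv2.resize(np.hstack([a,b]),None,fx=8,fy=8,interpolation=cv2.INTER_CUBIC),0,255).astype(np.uint8)[:,:,::-1])
```

```text
8.425 [ 0.54200886 -0.13934691  0.06582585] [-3.31345995  0.10167939  2.01540162]
```

View pics/s4.png

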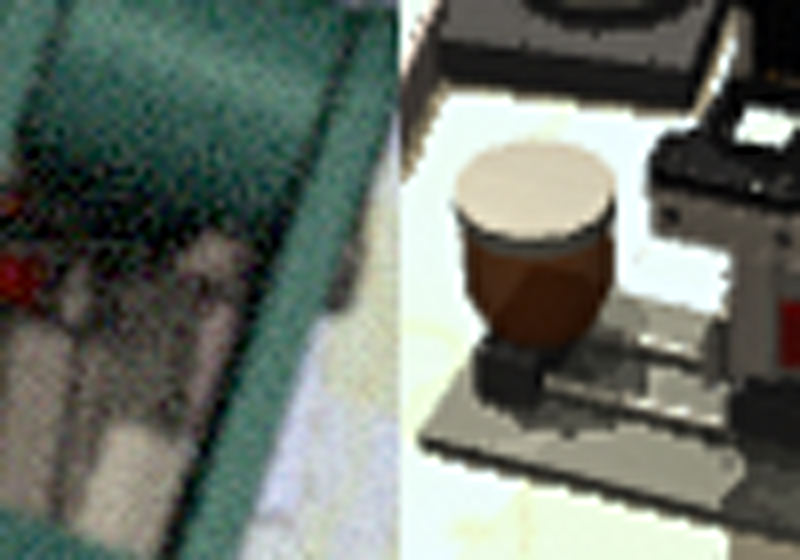

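In both views the gripper hides the rider, so I'll compare point clouds. Home pointer/crossbar against rider gives the travel needed, and the lever and crossbar shift between side images gives the travel so far.

```bash
cat > pc.py <<'E'
from h import *
a=np.radians(-8.1); X=np.array([np.cos(a),np.sin(a)]); Y=np.array([-X[1],X[0]])
O=np.array([.466,-.1262])
def cloud(n,tag):
    f=np.load(tag+'.npz'); im=f['im'].astype(int); d=f['d']; c=ctrl.get_calibration(n); fl=210/np.tan(np.radians(c['fovy'])/2)
    v,u=np.mgrid[:420,:560]; p=np.stack([(u-c['cx'])/fl*d,(v-c['cy'])/fl*d,d],-1)
    w=(p-c['t'])@c['R']; q=w[...,:2]-O
    return im,np.stack([q@X,q@Y,w[...,2]],-1)*1e3,d
E
python3 - <<'E'
from pc import *
def rep(n,m,P): q=P[m]; print(n,len(q),'x',np.percentile(q[:,0],[2,10,50,90,98]).round(1),'y',np.percentile(q[:,1],[2,50,98]).round(1),'z',np.percentile(q[:,2],[2,50,98]).round(1)) if len(q) else print(n,0)
for n,t in(('top','top0'),('side','side0'),('side','side3'),('side','side4'),('top','top4')):
    im,P,d=cloud(n,t); r,g,b=im[...,0],im[...,1],im[...,2]; x,y,z=P[...,0],P[...,1],P[...,2]; k=(abs(x)<220)&(abs(y)<140)&(d>0); s=1 if n=='side' else .5
    print(t)
    red=k&(r>60*s+20)&(r>2.2*g)&(r>2.2*b)&(abs(y)<50)&(z>45)&(z<105)
    rep('lever',red,P); 
    rep('rider',k&(g>r+20*s+5)&(g>b+20*s)&(y<-80)&(y>-130)&(z<45)&(x>30),P)
    rep('riderTop',k&(g>r+20*s+5)&(g>b+20*s)&(y<-80)&(y>-130)&(z<45)&(z>28)&(x>30),P)
    rep('ptr',k&(r>g+12)&(r>b+12)&(y<-55)&(y>-100)&(z<75),P)
    rep('cbL',k&(y>51)&(y<57)&(z>72)&(z<104)&(x>0),P)
    rep('cbR',k&(y<-40)&(y>-57)&(z>72)&(z<104)&(x>0),P)
    rep('cbTop',k&(y>12)&(y<55)&(z>94)&(z<104)&(x>0),P)
E
```

```text
top0
lever 49 x [-19.4 -16.5  -3.8   9.4  13.9] y [15.5 21.7 26.3] z [ 47.   96.4 103.3]
rider 32 x [104.6 105.1 108.8 113.6 115.7] y [-104.7  -94.   -82.3] z [22.8 32.2 37.3]
riderTop 24 x [105.2 106.  109.7 113.3 114.5] y [-103.9  -94.   -82.2] z [29.  33.  37.4]
ptr 2 x [22.  22.2 23.2 24.2 24.4] y [-70.9 -70.5 -70.1] z [64.8 66.9 68.9]
cbL 6 x [21.5 21.5 22.8 25.8 26.9] y [51.1 54.1 56.3] z [ 91.   99.3 102.6]
cbR 19 x [20.2 20.3 23.4 27.2 27.9] y [-54.1 -48.3 -40.4] z [ 76.   97.7 103.5]
cbTop 54 x [ 2.8  8.2 23.6 28.3 29.3] y [13.2 26.7 54.4] z [ 94.8  99.7 103.3]
side0
lever 20 x [-18.3 -17.2  -2.   15.   20.3] y [-5.1 23.4 29.2] z [73.3 93.4 98.9]
rider 13 x [103.9 104.4 108.6 114.7 125.7] y [-120.5  -92.8  -82.3] z [ 5.2 28.6 31.8]
riderTop 7 x [104.5 104.8 108.9 113.9 114.8] y [-101.4  -92.8  -83. ] z [28.6 30.4 31.9]
ptr 9 x [20.9 21.2 22.1 25.6 27.3] y [-79.2 -71.5 -61.5] z [44.5 50.2 68.7]
cbL 9 x [17.9 20.  21.8 26.  27.4] y [51.4 54.4 55.5] z [ 83.1  91.7 103.1]
cbR 8 x [19.2 19.5 20.5 23.7 25.4] y [-55.3 -49.3 -40.7] z [ 85.   94.2 100.2]
cbTop 53 x [  6.8  18.6 166.4
[... 338 characters left out ...]
6 22.4 23.8 25.1] y [-75.4 -66.  -61.4] z [46.5 53.5 68.6]
cbL 8 x [20.  20.4 21.1 26.2 27.3] y [51.2 53.6 56.6] z [73.7 89.6 98.1]
cbR 6 x [19.2 19.2 20.1 22.6 24.2] y [-50.2 -43.2 -41.4] z [74.  87.1 97.4]
cbTop 57 x [  1.6  19.1 166.9 210.4 217.9] y [14.9 30.7 50.8] z [ 94.5  98.  103.3]
side4
lever 0
rider 0
riderTop 0
ptr 0
cbL 17 x [68.3 70.6 87.  93.5 96.5] y [51.2 52.6 55.9] z [ 75.6  87.2 103.2]
cbR 16 x [69.2 69.9 72.3 78.8 83.2] y [-54.  -43.6 -40.3] z [ 74.2  88.  102.7]
cbTop 63 x [ 50.9  61.3 163.8 204.7 213.1] y [18.  35.5 52.9] z [ 94.3  97.8 103.4]
top4
lever 0
rider 0
riderTop 0
ptr 0
cbL 0
cbR 0
cbTop 13 x [49.6 50.5 55.8 93.1 95.4] y [19.6 23.3 28.6] z [ 94.9  99.1 103.8]
```

Home crossbar centre is at x≈22.8 and the rider line at ≈109.2, so the travel needed is about 86 mm. It is at about 68 now, so I push another 18 mm.

>>> move_arm(
  steps=[
    [0.03,-0.004,0,0,0,0,-0.62],
    [0.06,-0.008,0,0,0,0,-0.62],
    [0.09,-0.013,0,0,0,0,-0.62],
    [0.09,-0.013,0,0,0,0,-0.62],
    [0.09,-0.013,0,0,0,0,-0.62],
  ],
)

```text
time: 9.15
position: [0.5596, -0.1413, 0.0644]
ee_rot: [-0.216, -3.134, -0.001]
wrist_force: [-3.4, 0.6, 2.5]
gripper_width: 0.809
gripper_force: 1.7
```

Run:
```python
from pc import *
s=ctrl.get_state(); p=s['position']; print(s['time'],p,s['wrist_force'],'TCPx',((p[:2]-O)@X)*1e3,'TCPy',((p[:2]-O)@Y)*1e3)
b,_=snap('side','side5'); snap('top','top5')
for t in('side0','side4','side5'):
    im,P,d=cloud('side',t); x,y,z=P[...,0],P[...,1],P[...,2]
    for lo,hi in((53,60),):
        m=(y>lo)&(y<hi)&(z>76)&(z<102)&(x>0)&(x<140); print(t,np.sort(x[m]).round(1))
    # red lever anywhere
    r,g,bb=im[...,0],im[...,1],im[...,2]; m=(r>70)&(r>1.8*g)&(r>1.8*bb)&(abs(y)<50)&(z>45)&(x>-60)&(x<130); print('lever',m.sum(),np.sort(x[m]).round(1)[[0,1,2,-2,-1]] if m.sum()>4 else '')
b=b[150:225,235:335]*1.4
cv2.imwrite('pics/s5.png',np.clip(cv2.resize(b,None,fx=8,fy=8,interpolation=cv2.INTER_CUBIC),0,255).astype(np.uint8)[:,:,::-1])
```

```text
9.15 [ 0.55959233 -0.141297    0.06439421] [-3.35017948  0.6096587   2.47007646] TCPx 94.78581087529743 TCPy -1.7591114605722025
side0 [17.4 19.3 19.7 20.6 20.6 20.9 22.5 23.2 23.2 23.9 26.3 26.7 27.8]
lever 24 [-18.5 -18.  -17.1  16.6  22.6]
side4 [68.2 71.9 79.2 88.4 89.  89.7 92.  93.1 95.  96. ]
lever 4 
side5 [ 86.5  89.2  90.2  96.2  97.3 100.9 106.2 106.3 106.3 108.3 110.  111.3
 113.6 113.7]
lever 4
```

View pics/s5.png

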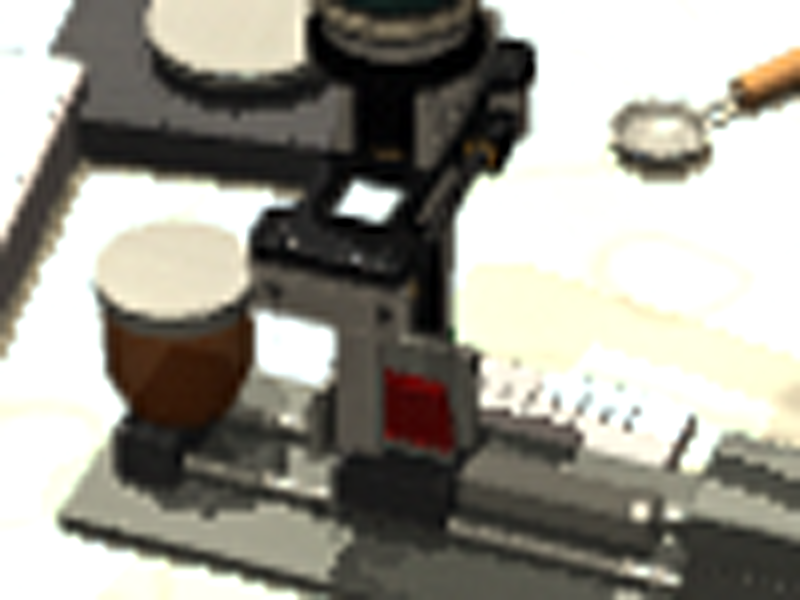

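In the side view, the plate's rear top corner sits at crop (477,349), against s3 (528,290) at home. The red lever is still open, and the finger rests against the crossbar. I'll compute the displacement from these corners.

Run:
```python
from pc import *
S3=lambda x,y:(230+x/6-.42,150+y/6-.42); S5=lambda x,y:(235+x/8-.44,150+y/8-.44)
fx=lambda uv,z:(lambda w:np.array([(w[:2]-O)@X,(w[:2]-O)@Y])*1e3)(atz('side',*uv,z))
print('plate corner',fx(S3(528,290),.1),fx(S5(477,349),.1))
print('lever low rear',fx(S3(509,370),.05),fx(S5(456,450),.05))
# ncc shift of patch plate-rear + lever, home side0+side3 -> side5, subpixel by upsample
def g(t): return cv2.cvtColor(np.load(t+'.npz')['im'],cv2.COLOR_RGB2GRAY), 
def ncc(t0,box,t1,z):
    A=np.load(t0+'.npz')['im'];B=np.load(t1+'.npz')['im'];u0,v0,u1,v1=box;k=6
    T=cv2.resize(A[v0:v1,u0:u1],None,fx=k,fy=k,interpolation=cv2.INTER_CUBIC)
    R=cv2.resize(B[v0-20:v1+10,u0-40:u1+10],None,fx=k,fy=k,interpolation=cv2.INTER_CUBIC)
    m=cv2.matchTemplate(R,T,cv2.TM_CCOEFF_NORMED);_,s,_,l=cv2.minMaxLoc(m);du,dv=l[0]/k-40,l[1]/k-20
    c=((u0+u1)/2,(v0+v1)/2);a=fx(c,z);b=fx((c[0]+du,c[1]+dv),z);print(t0,t1,box,round(s,3),du,dv,(b-a).round(1))
for t0 in('side0','side3'):
    for bx in((305,199,319,213),(303,197,320,216),(308,200,320,222)): ncc(t0,bx,'side5',.08)
```

```text
plate corner [-26.14820829  -4.79994373] [58.0067997 -1.7796398]
lever low rear [-21.34727137   9.45136557] [63.2575804   8.94966885]
side0 side5 (305, 199, 319, 213) 0.777 -23.0 -5.833333333333334 [84.9 -2.7]
side0 side5 (303, 197, 320, 216) 0.764 -22.833333333333332 -5.333333333333334 [83.3 -0.2]
side0 side5 (308, 200, 320, 222) 0.848 -23.0 -5.5 [83.1 -0.6]
side3 side5 (305, 199, 319, 213) 0.773 -23.0 -5.5 [84.3 -0.9]
side3 side5 (303, 197, 320, 216) 0.802 -22.833333333333332 -5.166666666666666 [83.   0.6]
side3 side5 (308, 200, 320, 222) 0.88 -23.0 -5.666666666666666 [83.4 -1.5]
```

Displacement is about 84 mm and the need is about 86.3. I nudge +2.2 mm forward and +1.8 mm sideways to centre, then hold.

>>> move_arm(
  steps=[
    [0.012,0.007,0,0,0,0,-0.62],
    [0.012,0.007,0,0,0,0,-0.62],
    [0.012,0.007,0,0,0,0,-0.62],
    [0.012,0.007,0,0,0,0,-0.62],
    [0.012,0.007,0,0,0,0,-0.62],
  ],
)

```text
time: 9.88
position: [0.5618, -0.1401, 0.0642]
ee_rot: [-0.217, -3.134, -0.0]
wrist_force: [-3.8, -2.4, 0.4]
gripper_width: 0.812
gripper_force: 1.7
```

Run:
```python
from pc import *
s=ctrl.get_state(); p=s['position']; print(s['time'],s['wrist_force'],'TCPx',((p[:2]-O)@X)*1e3,'TCPy',((p[:2]-O)@Y)*1e3)
snap('side','side6'); snap('top','top6')
fx=lambda uv,z:(lambda w:np.array([(w[:2]-O)@X,(w[:2]-O)@Y])*1e3)(atz('side',*uv,z))
def ncc(t0,box,t1,z):
    A=np.load(t0+'.npz')['im'];B=np.load(t1+'.npz')['im'];u0,v0,u1,v1=box;k=6
    T=cv2.resize(A[v0:v1,u0:u1],None,fx=k,fy=k,interpolation=cv2.INTER_CUBIC)
    R=cv2.resize(B[v0-20:v1+10,u0-40:u1+10],None,fx=k,fy=k,interpolation=cv2.INTER_CUBIC)
    m=cv2.matchTemplate(R,T,cv2.TM_CCOEFF_NORMED);_,s,_,l=cv2.minMaxLoc(m);du,dv=l[0]/k-40,l[1]/k-20
    c=((u0+u1)/2,(v0+v1)/2);print(t0,box,round(s,3),(fx((c[0]+du,c[1]+dv),z)-fx(c,z)).round(1))
for t0 in('side0','side3'):
    for bx in((305,199,319,213),(303,197,320,216),(308,200,320,222)): ncc(t0,bx,'side6',.08)
# any rider/pointer pixels visible in top or side?
for n,t in(('top','top6'),('side','side6')):
    im,P,d=cloud(n,t); r,g,b=[im[...,i] for i in range(3)]; k=(P[...,1]<-60)&(P[...,1]>-125)&(P[...,0]>60)&(P[...,0]<140)&(P[...,2]<60)
    print(n,'visible',k.sum(),'green',(k&(g>r+10)&(g>b+10)).sum(),'red',(k&(r>g+12)&(r>b+12)).sum())
```

```text
9.875 [-3.78368572 -2.41682     0.43812018] TCPx 96.7938229983937 TCPy -0.2682068016520123
side0 (305, 199, 319, 213) 0.771 [87.6 -1.7]
side0 (303, 197, 320, 216) 0.755 [85.5  0.6]
side0 (308, 200, 320, 222) 0.839 [85.8  0.3]
side3 (305, 199, 319, 213) 0.761 [86.8 -1. ]
side3 (303, 197, 320, 216) 0.787 [85.5  0.6]
side3 (308, 200, 320, 222) 0.855 [85.6 -0.7]
top visible 132 green 0 red 0
side visible 68 green 3 red 0
```

Displacement is about 86 mm, and the spring force of 3.8 N agrees with that. The lever is open and the hold is done, so I pinch.

>>> move_arm(
  steps=[
    [0,0,0,0,0,0,-0.3],
    [0,0,0,0,0,0,0],
    [0,0,0,0,0,0,0.3],
    [0,0,0,0,0,0,0.6],
    [0,0,0,0,0,0,0.8],
  ],
)

```text
time: 10.6
position: [0.5626, -0.1395, 0.0652]
ee_rot: [0.215, 3.133, 0.001]
wrist_force: [-2.8, 2.1, 3.0]
gripper_width: 0.314
gripper_force: 3.8
```

>>> move_arm(
  steps=[
    [0,0,0,0,0,0,1],
    [0,0,0,0,0,0,1],
    [0,0,0,0,0,0,1],
    [0,0,0,0,0,0,1],
    [0,0,0,0,0,0,1],
  ],
)

```text
time: 11.22
position: [0.5628, -0.1381, 0.0651]
ee_rot: [0.216, 3.133, 0.006]
wrist_force: [-2.6, 6.7, 5.5]
gripper_width: 0.209
gripper_force: 30.7
```

Run:
```python
from pc import *
s=ctrl.get_state(); p=s['position']; print(s['time'],s['wrist_force'],'TCPx',((p[:2]-O)@X)*1e3,'TCPy',((p[:2]-O)@Y)*1e3,'w',s['gripper_width']*94,s['gripper_force'])
a,_=snap('top','top7'); b,_=snap('side','side7')
for n,t in(('top','top7'),('side','side7')):
    im,P,d=cloud(n,t); r,g,bb=[im[...,i] for i in range(3)]; k=(P[...,1]<-60)&(P[...,1]>-125)&(P[...,0]>60)&(P[...,0]<140)&(P[...,2]<60)
    G=k&(g>r+10)&(g>bb+10); R=k&(r>g+12)&(r>bb+12); print(n,k.sum(),'green',P[G].round(1).tolist()[:12],'red',P[R].round(1).tolist()[:12])
    B=im
a=a[195:270,305:355]*2.; b=b[150:225,250:300]*1.4
cv2.imwrite('pics/s7.png',np.clip(cv2.resize(np.hstack([a,b]),None,fx=8,fy=8,interpolation=cv2.INTER_CUBIC),0,255).astype(np.uint8)[:,:,::-1])
```

```text
11.225 [-2.61112213  6.72315724  5.50809361] TCPx 97.49947161252182 TCPy 1.8443659863956883 w 19.68682694191063 30.68668730556965
top 152 green [] red []
side 80 green [[108.9, -103.2, 31.6], [114.9, -97.9, 29.1], [112.4, -101.9, 27.0], [107.8, -100.1, 29.4], [105.0, -103.3, 27.9], [112.7, -91.6, 29.6], [111.1, -98.5, 25.0], [105.8, -94.5, 29.4], [104.3, -101.6, 24.6], [103.9, -89.1, 29.1], [100.1, -89.4, 29.9]] red []
```

View pics/s7.png

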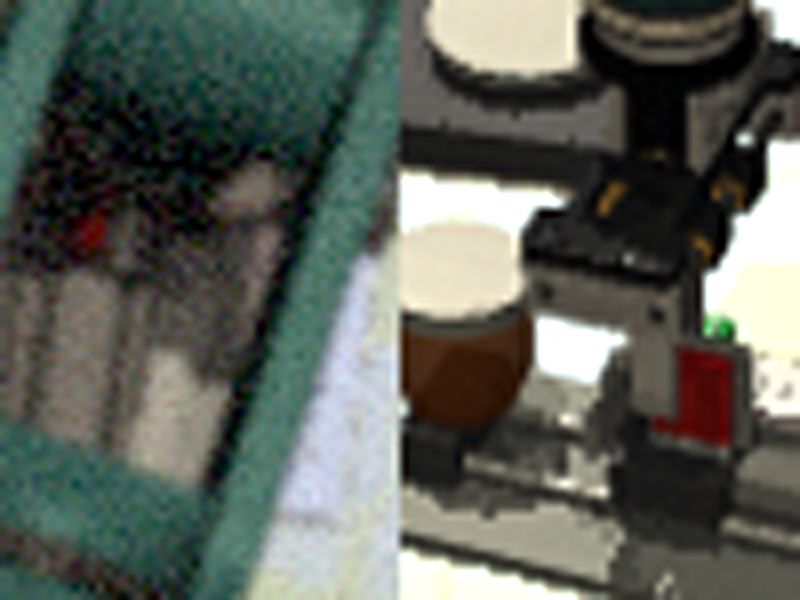

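The lever is fully closed: opening 19.7 mm against the 20 mm pinch width, at 30 N. Travel is about 87 mm, on the mark. I hold once more to confirm it is steady, then hand in.

>>> move_arm(
  steps=[
    [0,0,0,0,0,0,1],
    [0,0,0,0,0,0,1],
    [0,0,0,0,0,0,1],
    [0,0,0,0,0,0,1],
    [0,0,0,0,0,0,1],
  ],
)

```text
time: 11.95
position: [0.5628, -0.1381, 0.0651]
ee_rot: [0.216, 3.133, 0.006]
wrist_force: [-3.2, 5.9, 3.8]
gripper_width: 0.209
gripper_force: 30.7
```

Run:
```python
from pc import *
s=ctrl.get_state(); p=s['position']; x=((p[:2]-O)@X)*1e3; print(x,s['gripper_force'],s['gripper_width']*94)
if abs(x-97.5)<1.2 and s['gripper_force']>20: print(ctrl.finish_job())
```

```text
97.50898937389807 30.68676693364978 19.650377189746422
the job is handed in; nothing more can be done
None
```

The job is handed in, verdict not shown: the mill's stripe faces the reader (about 4–7° off square) and the mill is released, and the lever is pinched fully closed at about 30 N with the slide held about 87 mm out; the gripper hid the pointer and line, so that rests on measured travel (about 86–87 mm needed).

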